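# Put the wine measures back in their own seats, strainer last

## Robot

A 6-joint arm with a two-finger parallel gripper is mounted at the origin on a cart in front of the work surface, level with it; the furniture and walls round the work are solid. World frame = base frame: x ahead of the robot, y to its left, z up, the work surface at z = 0. Lengths are in m, angles in degrees, forces in N, time in s.
With the tool pointing down it reaches from about 0.425 to 0.925 m from the base axis. Payload 12.5 kg.
Tool frame: the origin (TCP) lies between the finger pads; the fingertips stand 19 mm ahead of it and the grasp point (between the pads) is the TCP; z points along the fingers, y is the line along which they close (so a half turn about z gives the same grasp; the last joint's range is limited). The gripper opens to 85 mm and grips with 20 to 120 N. Pads are 22 mm wide; open, the fingers measure 114 mm over their backs; the gripper's body (76 mm by 85 mm) begins 54 mm behind the grasp point. The pads swing forward as they close: fully open they stand 13 mm farther back than shut.
Start: joints at [-81.28, 28.126, 89.318, -0, 62.55, -6.05], TCP at [0.159, -0.604, 0.25] pointing down, gripper open.
Joint ranges: [-177.58, 177.58], [-47.91, 125.51], [2.72, 160], [-65.01, 245.01], [3.68, 167.84], [-153.87, 153.87]. Speed limits (degrees/s): [127.2, 127.2, 159.86, 180, 180, 180].

## Interface

Orientations are given as [roll, pitch, yaw] about the fixed x, y, z axes, in that order (R = Rz(yaw) Ry(pitch) Rx(roll)).
In Python, from rig import sense, camera, camera_info, sign_off gives the robot as it stands.
- The arm moves only by the tool apply_moves, never from a script. Its argument "moves" is a list of rows, each a list of 3 entries, a list of its own where there are three numbers: the shift along the tool's x, y, z each as a share of 0.05 m, from -1 to 1, then the turn, a rotation vector about the tool's x, y, z each as a share of 8 degrees, from -1 to 1, then the opening, from -1 (shut) to 1 (fully open), so that 0 is half open. A call has 1 to 5 rows; each row shifts and turns the commanded pose from where the row before left it, along the tool's axes as they then stand; what a row does not reach is not made up. A row lasts 1/8 s, in which the tool goes at most 62.5 mm and 10.7 degrees, less where a joint would pass 70% of its speed; a pose out of reach is approached as far as the arm can. A call with a number of a shift or a turn outside -1 to 1 is refused whole. A call with a gripper value outside its range is refused whole. The fingers move at their own pace and stop on an object; "squeeze" is the grip in N (left out, the last holds). Time passes only in rows, so rows that do not move let the fingers close. It gives the time, the measured TCP pose, the force, the opening and the grip force at its end, in the units of the state.
- sense(): the state, without advancing time (a new reading comes with each control period).
- camera(name): name is "scene" or "top" or "wrist"; returns the picture (480x640x3 uint8, red, green, blue); there is no depth.
- camera_info(name): a dict with "fx", "fy", "cx", "cy" (pixels), "cam_to_world" (4x4, takes a point from camera to world coordinates). Camera axes: x right, y up, looking along -z (the intrinsics and any distortion apply to the point x, -y, -z); pixel columns grow to the right and rows downward; lengths in m; the calibration is good to about 2 mm. A picture is of the moment at which its call begins: read the wrist's pose just before it. camera_info takes no time and is no camera call; for the wrist camera it gives the pose at the moment of the call.
- sign_off(): hands the job in; it is judged then, once.
The state is a dict: "time": time; "qpos": joint angles; "joint_vel": joint speeds; "joint_efforts": joint torques, N m; "eef_pos": TCP position; "eef_rot": TCP orientation; "ft_force": force on the tool from outside, world axes, zero at the start; "ft_torque": the same for the moment, N m; "finger_gap": finger opening in m; "grip_force": force on a finger pad.
Only numpy, scipy, OpenCV 4.12 (cv2) and the standard library are available. Lean on these libraries where they do the work, as an engineer would, in place of code of your own. Each camera call takes 0.05 s, during which the arm holds its last target. There are 200 camera calls.

## Task

The three steel wine measures were put back in each other's seats on the measure board: give each its own seat again (largest in the largest, middle in the middle, smallest in the smallest), standing upright right down in the dish, and use the free part of the spill mat to park one meanwhile. Only when all three are home, set the strainer level in the mouth of the large measure. Do not shift the bottle or the menu card standing behind.

Things in the scene. Friction and masses are not known exactly. Their poses are not given: they have to be found in the camera images.
- large_mid (a point): open, slightly flaring cup of plain stainless steel with a rolled rim (a wine measure), the largest of three: 72 mm high, 64 mm wide over the rim, 58 mm over the flat foot, wall 2 mm, about 110 g. This point is its centre, half-way up its axis; z up through the mouth. It starts perched on top of the smallest seat.
- medium_mid (a point): open, slightly flaring cup of plain stainless steel with a rolled rim (a wine measure), the middle-sized of three: 66 mm high, 50 mm wide over the rim, 44 mm over the flat foot, wall 2 mm, about 80 g. This point is its centre, half-way up its axis; z up through the mouth. It starts loose in the largest seat.
- small_mid (a point): open, slightly flaring cup of plain stainless steel with a rolled rim (a wine measure), the smallest of three: 60 mm high, 38 mm wide over the rim, 30 mm over the flat foot, wall 2 mm, about 55 g. This point is its centre, half-way up its axis; z up through the mouth. It starts loose in the middle-sized seat.
- strainer_knob (a point): plain steel sediment strainer, 60 g: round flange 70 mm wide, 2.5 mm thick; below it a cone 14 mm deep with a flat bottom 40 mm wide (it can stand on it); on top a knob 19 mm wide, 26 mm tall to hold it by. This point: half-way up the knob, 13 mm above the flange, 30 mm above the cone's bottom; z up. It starts on the mat. With its flange on the large rim it is 52 mm above that cup's centre.
- large_seat (a point): the largest measure's own seat: largest of three light turned-wood rings on a dark plank (seats 100 mm apart), 93 mm across, its top 25 mm above the bar. A dish is sunk in it, 75 mm wide at the top, narrowing like a funnel over 9 mm to a flat floor 63 mm wide, on which the measure's foot stands. This point is the centre of that floor, 16 mm above the bar; z up.
- medium_seat (a point): the middle-sized measure's own seat: middle-sized of three light turned-wood rings on a dark plank (seats 100 mm apart), 79 mm across, its top 25 mm above the bar. A dish is sunk in it, 61 mm wide at the top, narrowing like a funnel over 9 mm to a flat floor 49 mm wide, on which the measure's foot stands. This point is the centre of that floor, 16 mm above the bar; z up.
- small_seat (a point): the smallest measure's own seat: smallest of three light turned-wood rings on a dark plank (seats 100 mm apart), 65 mm across, its top 25 mm above the bar. A dish is sunk in it, 47 mm wide at the top, narrowing like a funnel over 9 mm to a flat floor 35 mm wide, on which the measure's foot stands. This point is the centre of that floor, 16 mm above the bar; z up.
- mat_top (a point): a black rubber spill mat lying on the bar, 260 mm along its x, 160 mm along its y, 3 mm thick, with fine ribs: the strainer stands somewhere on it, the rest is free to set things down on meanwhile. This point is the centre of its top; z up.
- bottle_mid (a point): a full half-bottle of red wine standing loose on the bar just behind the work, 58 mm wide, 235 mm high; a bystander. This point is on its axis, half-way up.
- menu_card_mid (a point): a white menu card standing in a small slotted wooden block (25 x 62 mm), 88 mm high in all, loose on the bar behind the work on the right; a bystander. This point is half-way up over the block's centre.
Things that resemble listed ones, but are neither listed nor needed, are in the scene too. Leave any green look-alike of the part that bears large_mid alone.

How it is judged:
By the outcome, as a careful person would: the job done as asked, in the order asked, and still so for the second after the job is handed in, with the robot touching nothing.
It also fails if it takes over 109 s, if anything falls off the work surface, if the arm or the gripper's body presses on something with over 40 N, if the wrist force passes 120 N, or if a joint passes its speed limit or range.

## Working session

There is one attempt and no reset: what is moved stays moved. The work goes in short steps, Python scripts to look and compute and a tool call to move; the robot and the scene stay as the last step left them, time stands still between calls to the robot, and variables do not carry over. Pictures are saved under pics/ and viewed, at most 14 in all, crops included, and the job is handed in when it is done.

Besides the shell and the picture viewer there is one more tool, called after ">>>" in YAML: its name, and indented under it one key for each argument. apply_moves: Moves the arm, as the interface text tells. Its arguments: {"type":"object","properties":{"moves":{"type":"array"},"squeeze":{"type":"number"}},"required":["moves"]}

```bash
mkdir -p pics; ls
python3 - <<'E'
from rig import *
import cv2
for n in("scene","top"):
    cv2.imwrite(f"pics/{n}0.png",camera(n)[:,:,::-1]); i=camera_info(n); print(n,i)
print(sense())
E
```

```text
pics
scene {'fx': 556.8556780395243, 'fy': 556.8556780395243, 'cx': 310.5525585001139, 'cy': 242.23655503763015, 'cam_to_world': array([[-0.83419489,  0.29677028, -0.46480779,  0.09151173],
       [-0.55144676, -0.44120326,  0.70798739,  0.76637246],
       [ 0.00503491,  0.84691622,  0.53170252,  0.68178728],
       [ 0.        ,  0.        ,  0.        ,  1.        ]])}
top {'fx': 567.0276686094005, 'fy': 567.0276686094005, 'cx': 320.5328554335112, 'cy': 236.58026704037454, 'cam_to_world': array([[-0.0275527 ,  0.98495911, -0.17057665,  0.35622429],
       [-0.99948427, -0.02996049, -0.01155705,  0.00968323],
       [-0.01649378,  0.17017025,  0.98527663,  1.37993502],
       [ 0.        ,  0.        ,  0.        ,  1.        ]])}
{'time': 0.1, 'qpos': array([-8.12792746e+01,  2.81605656e+01,  8.93459476e+01, -3.08224141e-04,
        6.25510680e+01, -6.05020809e+00]), 'joint_vel': array([-0.08282419, -0.14677657, -0.02127763,  0.07144427,  0.01504784,
       -0.00919454]), 'joint_efforts': array([ 4.04251899e-03, -6.19445729e+01, -2.62025589e+01, -5.19183936e-05,
        2.88722622e-03,  6.45264961e-06]), 'eef_pos': array([ 0.15934261, -0.60415893,  0.24979169]), 'eef_rot': array([-1.79942711e+02, -5.79719914e-03,  1.47710728e+01]), 'ft_force': array([0.60735901, 0.87438411, 0.31318832]), 'ft_torque': array([ 0.00531187, -0.02994718,  0.00563598]), 'grip_force': 0.0, 'finger_gap': 0.0853212486586526}
```

View pics/scene0.png

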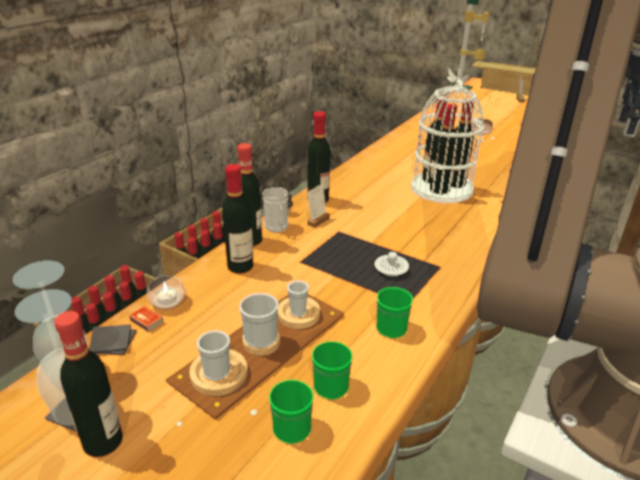

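View pics/top0.png

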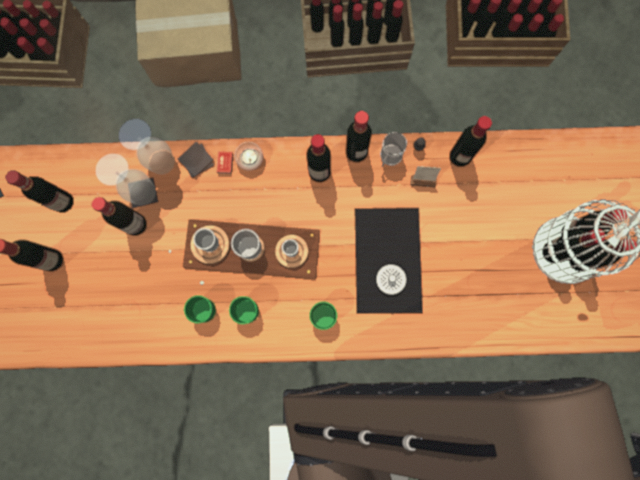

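Scene: the board is at top-view px (185–320, 220–278). The medium cup is in the largest seat at (207,242), the large cup on the smallest seat at (247,245), and the small cup in the middle seat at (291,249). The strainer is on the mat at (391,279).

Possible mix-ups for the large cup: green cups at (200,309), (244,310) and (323,315), and a clear glass at (393,150). By the description I choose the steel cup at (247,245).

```bash
cat > h.py <<'E'
import numpy as np, cv2
from rig import *
def ray(n,u,v,z,i=None):
    i=i or camera_info(n); M=i["cam_to_world"]
    d=M[:3,:3]@np.array([(u-i["cx"])/i["fx"],-(v-i["cy"])/i["fy"],-1]); o=M[:3,3]
    return o+d*(z-o[2])/d[2]
def proj(n,p,i=None):
    i=i or camera_info(n); M=i["cam_to_world"]
    c=M[:3,:3].T@(np.array(p)-M[:3,3]); return np.array([i["cx"]-i["fx"]*c[0]/c[2], i["cy"]+i["fy"]*c[1]/c[2]])
E
python3 - <<'E'
from h import *
np.set_printoptions(precision=3,suppress=True)
for k,u,v,z in(("M",207,240,.082),("L",247,244,.097),("S",291,248,.076),("Lseat",210,245,.025),("Mseat",292,252,.025),("strainer",391,279,.02),("mat",388,260,.003),("bottle",319,142,.235),("menu",425,177,.04),("bott0",320,175,0),("g",323,315,.07),("g2",244,309,.07)): print(k,ray("top",u,v,z))
a=camera("top"); c=cv2.resize(a[200:330,175:435,::-1],None,fx=3,fy=3,interpolation=cv2.INTER_CUBIC); cv2.imwrite("pics/c1.png",c)
i=camera_info("wrist"); s=sense(); print(i["fx"],i["cam_to_world"],s["eef_pos"])
E
```

```text
M [0.581 0.289 0.082]
L [0.566 0.194 0.097]
S [0.557 0.094 0.076]
Lseat [0.578 0.294 0.025]
Mseat [0.555 0.096 0.025]
strainer [ 0.483 -0.14   0.02 ]
mat [ 0.532 -0.137  0.003]
bottle [0.757 0.021 0.235]
menu [ 0.728 -0.233  0.04 ]
bott0 [0.752 0.023 0.   ]
g [0.401 0.024 0.07 ]
g2 [0.419 0.206 0.07 ]
336.9213506895493 [[ 0.254  0.932  0.257  0.225]
 [-0.967  0.245  0.066 -0.587]
 [-0.001 -0.265  0.964  0.373]
 [ 0.     0.     0.     1.   ]] [ 0.159 -0.604  0.25 ]
```

View pics/c1.png

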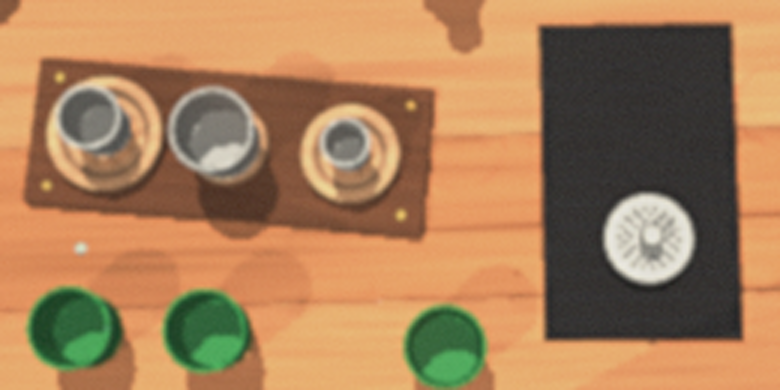

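The crop confirms it: the steel large cup at crop (212,132) sits on the smallest ring, the medium is at (90,118), the small at (347,143), and the strainer at (650,238). I'll move to an overview pose with the fingers along world x.

>>> apply_moves:
  moves:
    - [[0.785, -0.62, 0], [0, 0, -1], 1]
    - [[0.863, -0.505, 0], [0, 0, -1], 1]
    - [[0.925, -0.38, 0], [0, 0, -1], 1]
    - [[0.97, -0.25, 0], [0, 0, -1], 1]
    - [[0.99, -0.11, 0], [0, 0, -1], 1]

```text
time: 0.78
eef_pos: [0.3101, -0.403, 0.2503]
eef_rot: [180.0, -0.0, 55.0]
ft_force: [0.8, -0.9, 0.1]
finger_gap: 0.0852
grip_force: 0.0
```

>>> apply_moves:
  moves:
    - [[1, 0.03, 0], [0, 0, -1], 1]
    - [[0.985, 0.17, 0], [0, 0, -1], 1]
    - [[0.95, 0.3, 0], [0, 0, -1], 1]
    - [[0.9, 0.43, 0], [0, 0, -1], 1]
    - [[0.83, 0.555, 0], [0, 0, -0.4], 1]

```text
time: 1.4
eef_pos: [0.46, -0.2034, 0.2503]
eef_rot: [-180.0, 0.0, 90.1]
ft_force: [-0.2, -0.9, -0.0]
finger_gap: 0.0856
grip_force: 0.0
```

Run:
```python
from h import *
import pickle
i=camera_info("wrist");a=camera("wrist");pickle.dump((i,a),open("w1.pkl","wb"))
```

>>> apply_moves:
  moves:
    - [[1, 0.26, 0], [0, 0, 0], 1]
    - [[1, 0.26, 0], [0, 0, 0], 1]
    - [[1, 0.26, 0], [0, 0, 0], 1]
    - [[1, 0.26, 0], [0, 0, 0], 1]
    - [[1, 0.26, 0], [0, 0, 0], 1]

```text
time: 2.08
eef_pos: [0.5245, 0.0468, 0.2502]
eef_rot: [180.0, 0.0, 90.0]
ft_force: [1.0, 0.1, 0.0]
finger_gap: 0.0857
grip_force: 0.0
```

>>> apply_moves:
  moves:
    - [[1, 0.26, 0], [0, 0, 0], 1]
    - [[1, 0.26, 0], [0, 0, 0], 1]
    - [[1, 0.26, 0], [0, 0, 0], 1]
    - [[0, 0, 0], [0, 0, 0], 1]

```text
time: 2.58
eef_pos: [0.5635, 0.1979, 0.2496]
eef_rot: [-180.0, -0.0, 90.2]
ft_force: [-0.2, -0.7, -0.8]
finger_gap: 0.0851
grip_force: 0.0
```

Run:
```python
from h import *
import pickle
i=camera_info("wrist");a=camera("wrist");pickle.dump((i,a),open("w2.pkl","wb"))
b=pickle.load(open("w1.pkl","rb"))[1]
cv2.imwrite("pics/w2.png",a[:,:,::-1]);cv2.imwrite("pics/w1.png",b[:,:,::-1]);print(i)
```

```text
{'fx': 336.9213506895493, 'fy': 336.9213506895493, 'cx': 316.22627593686, 'cy': 242.9325348741721, 'cam_to_world': array([[ 9.99997593e-01, -2.18325605e-03, -2.19572581e-04,
         5.63945898e-01],
       [ 2.16348740e-03,  9.64317944e-01,  2.64738026e-01,
         2.65569582e-01],
       [-3.66253115e-04, -2.64737863e-01,  9.64320346e-01,
         3.73109186e-01],
       [ 0.00000000e+00,  0.00000000e+00,  0.00000000e+00,
         1.00000000e+00]])}
```

View pics/w2.png

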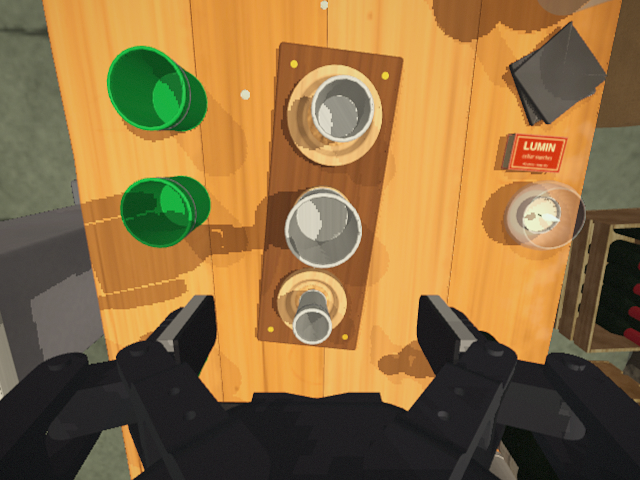

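View pics/w1.png

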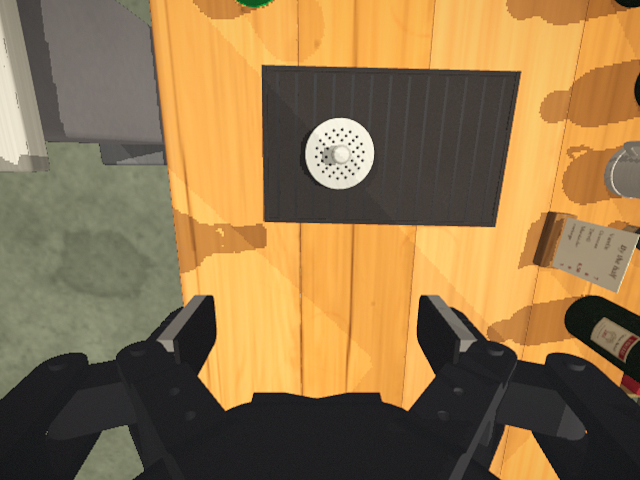

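w2: the plank's brass dots are at (294,64), (385,76), (270,329) and (345,337). The large ring is centred near (335,115), with the medium rim at (342,107). The large rim is at (323,230), the middle ring at (312,303), and the small rim at (312,324).
w1: the mat spans (263,66)–(520,72)–(496,226)–(264,221), with the strainer knob top at (341,154). The free part of the mat is to the right.

Run:
```python
from h import *
import pickle
np.set_printoptions(precision=4,suppress=True)
i,a=pickle.load(open("w2.pkl","rb")); j,b=pickle.load(open("w1.pkl","rb"))
def R(k,u,v,z,i=i): p=ray("",u,v,z,i); print(k,p); return p
R("Ml",342,107.5,.082); R("L",323.5,229,.097); R("S",312,324.5,.076)
# ring extents via rays
hsv=cv2.cvtColor(a,cv2.COLOR_RGB2HSV)
for k,ps in (("Lring",[(288,115),(382,115),(335,65),(335,166)]),("Mring",[(277,301),(347,303),(312,268)])):
    for p in ps: R(k,*p,.025)
d=[ray("",u,v,.012,i) for u,v in((294,64),(385,76),(270,329),(345,337))]; d=np.array(d); print(d, d.mean(0), np.linalg.norm(d[0]-d[2]),np.linalg.norm(d[1]-d[3]))
for p in((263,66),(520,72),(496,226),(264,221)): R("mat",*p,.003,j)
R("flange",339.5,154,.0195,j); R("knobtop",342,155,.0455,j)
g=(a[:,:,0]>a[:,:,1]*1.0)
# fitted outlines: light wood mask and steel mask
V=hsv[...,2];S=hsv[...,1];H=hsv[...,0]
for n,m in(("wood",((S>60)&(S<150)&(V>170))),("steel",(S<40))):
    cs,_=cv2.findContours(m[40:360,260:410].astype(np.uint8),cv2.RETR_EXTERNAL,cv2.CHAIN_APPROX_NONE,offset=(260,40))
    for c in cs:
        if len(c)>60: print(n,cv2.minEnclosingCircle(c),cv2.boundingRect(c))
```

```text
Ml [0.5846 0.299  0.082 ]
L [0.5701 0.2019 0.097 ]
S [0.5601 0.1011 0.076 ]
Lring [0.5364 0.2987 0.025 ]
Lring [0.6276 0.2989 0.025 ]
Lring [0.5812 0.3427 0.025 ]
Lring [0.5828 0.2505 0.025 ]
Mring [0.5201 0.1022 0.025 ]
Mring [0.5988 0.0999 0.025 ]
Mring [0.5595 0.1416 0.025 ]
[[0.5421 0.3464 0.012 ]
 [0.6309 0.3359 0.012 ]
 [0.509  0.0596 0.012 ]
 [0.5989 0.0491 0.012 ]] [0.5702 0.1978 0.012 ] 0.28865690297970337 0.28862365860235845
mat [ 0.4072 -0.0547  0.003 ]
mat [ 0.6644 -0.0597  0.003 ]
mat [ 0.6629 -0.2175  0.003 ]
mat [ 0.402  -0.2122  0.003 ]
flange [ 0.4841 -0.1392  0.0195]
knobtop [ 0.4847 -0.1399  0.0455]
wood ((311.42657470703125, 302.5661926269531), 34.873756408691406) (277, 271, 70, 59)
wood ((321.5, 203.5), 27.540977478027344) (294, 186, 56, 20)
wood ((334.0, 114.73762512207031), 50.74757766723633) (287, 64, 95, 102)
steel ((312.0, 316.54718017578125), 26.62248992919922) (293, 290, 39, 54)
steel ((322.41644287109375, 227.87075805664062), 39.396888732910156) (285, 189, 77, 79)
steel ((341.8426208496094, 108.10171508789062), 33.122039794921875) (312, 75, 62, 67)
```

>>> apply_moves:
  moves:
    - [[0.06, 0.13, 1], [0, 0, 0], 1]
    - [[0, 0, 1], [0, 0, 0], 1]
    - [[0, 0, 1], [0, 0, 0], 1]
    - [[0, 0, 0.5], [0, 0, 0], 1]
    - [[0, 0, 0], [0, 0, 0], 1]

```text
time: 3.25
eef_pos: [0.5691, 0.1967, 0.0738]
eef_rot: [-179.8, 0.1, 89.9]
ft_force: [0.4, -0.2, 0.6]
finger_gap: 0.0857
grip_force: 0.0
```

>>> apply_moves:
  moves:
    - [[0, 0, 0], [0, 0, 0], -1]
    - [[0, 0, 0], [0, 0, 0], -1]
    - [[0, 0, 0], [0, 0, 0], -1]
    - [[0, 0, 0], [0, 0, 0], -1]
    - [[0, 0, 0], [0, 0, 0], -1]
  squeeze: 35

```text
time: 3.88
eef_pos: [0.5703, 0.1981, 0.0769]
eef_rot: [179.9, -0.0, 90.0]
ft_force: [-2.2, -1.0, 8.5]
finger_gap: 0.0636
grip_force: 37.4
```

>>> apply_moves:
  moves:
    - [[0, 0, -0.6], [0, 0, 0], -1]
    - [[0, 0, -0.8], [0, 0, 0], -1]
    - [[0, 0, -0.8], [0, 0, 0], -1]
    - [[0, 0, 0], [0, 0, 0], -1]

```text
time: 4.38
eef_pos: [0.571, 0.1984, 0.1889]
eef_rot: [179.6, -0.1, 90.0]
ft_force: [-0.3, 0.1, -1.7]
finger_gap: 0.0634
grip_force: 39.0
```

>>> apply_moves:
  moves:
    - [[-0.6, 0.1, 0], [0, 0, 0], -1]
    - [[-1, 0.1, 0], [0, 0, 0], -1]
    - [[-1, 0.1, 0], [0, 0, 0], -1]
    - [[-1, 0.1, 0], [0, 0, 0], -1]
    - [[-1, 0.1, 0], [0, 0, 0], -1]

```text
time: 5.0
eef_pos: [0.5945, -0.0335, 0.1847]
eef_rot: [-180.0, 0.0, 90.0]
ft_force: [0.7, -0.2, -1.5]
finger_gap: 0.0636
grip_force: 39.0
```

>>> apply_moves:
  moves:
    - [[-1, 0.1, 0], [0, 0, 0], -1]
    - [[-0.7, 0.1, 0], [0, 0, 0], -1]
    - [[-0.4, 0, 0], [0, 0, 0], -1]
    - [[0, 0, 0], [0, 0, 0], -1]

```text
time: 5.5
eef_pos: [0.6044, -0.1375, 0.1848]
eef_rot: [-180.0, -0.0, 89.9]
ft_force: [-1.0, 0.5, -1.7]
finger_gap: 0.0632
grip_force: 39.0
```

Run:
```python
from h import *
a=camera("wrist");cv2.imwrite("pics/w3.png",a[:,:,::-1])
```

```text
(no output)
```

View pics/w3.png

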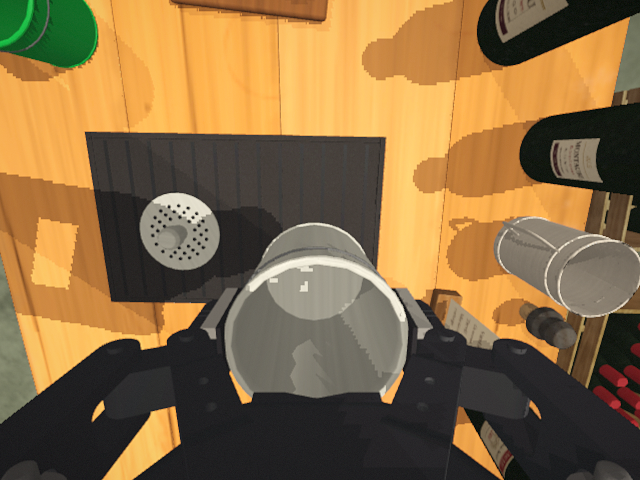

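The cup is held upright (rim centre near (317,330)) over the free part of the mat, clear of the strainer at (180,231). I'll set it down.

>>> apply_moves:
  moves:
    - [[0, 0, 1], [0, 0, 0], -1]
    - [[0, 0, 1], [0, 0, 0], -1]
    - [[0, 0, 0.5], [0, 0, 0], -1]
    - [[0, 0, 0.06], [0, 0, 0], -1]
    - [[0, 0, 0.03], [0, 0, 0], -1]

```text
time: 6.18
eef_pos: [0.6053, -0.1362, 0.0567]
eef_rot: [179.9, 0.0, 90.0]
ft_force: [0.5, -0.9, -1.3]
finger_gap: 0.0636
grip_force: 38.6
```

>>> apply_moves:
  moves:
    - [[0, 0, 0.03], [0, 0, 0], -1]
    - [[0, 0, 0], [0, 0, 0], -1]

```text
time: 6.42
eef_pos: [0.605, -0.1369, 0.0551]
eef_rot: [179.9, 0.0, 90.0]
ft_force: [-0.1, -0.4, -0.8]
finger_gap: 0.0634
grip_force: 38.6
```

>>> apply_moves:
  moves:
    - [[0, 0, 0.03], [0, 0, 0], -1]
    - [[0, 0, 0], [0, 0, 0], -1]

```text
time: 6.68
eef_pos: [0.605, -0.1372, 0.0548]
eef_rot: [179.9, 0.0, 90.0]
ft_force: [-5.2, -0.3, 15.7]
finger_gap: 0.0635
grip_force: 39.6
```

>>> apply_moves:
  moves:
    - [[0, 0, 0], [0, 0, 0], 1]
    - [[0, 0, 0], [0, 0, 0], 1]
    - [[0, 0, 0], [0, 0, 0], 1]
    - [[0, 0, 0], [0, 0, 0], 1]

```text
time: 7.18
eef_pos: [0.6047, -0.1369, 0.0526]
eef_rot: [-180.0, 0.0, 90.0]
ft_force: [-0.4, 0.4, 0.1]
finger_gap: 0.0856
grip_force: 0.0
```

>>> apply_moves:
  moves:
    - [[0, 0, -0.5], [0, 0, 0], 1]
    - [[0, 0, -0.9], [0, 0, 0], 1]
    - [[0, 0, -1], [0, 0, 0], 1]
    - [[0, 0, -1], [0, 0, 0], 1]

```text
time: 7.68
eef_pos: [0.6045, -0.1369, 0.2243]
eef_rot: [-180.0, -0.0, 90.0]
ft_force: [-0.3, -0.4, -0.5]
finger_gap: 0.0857
grip_force: 0.0
```

>>> apply_moves:
  moves:
    - [[1, -0.15, 0], [0, 0, 0], 1]
    - [[1, -0.15, 0], [0, 0, 0], 1]
    - [[1, -0.15, 0], [0, 0, 0], 1]
    - [[1, -0.15, 0], [0, 0, 0], 1]
    - [[1, -0.15, 0], [0, 0, 0], 1]

```text
time: 8.3
eef_pos: [0.5669, 0.1147, 0.2228]
eef_rot: [180.0, 0.0, 90.0]
ft_force: [0.7, -1.2, -0.0]
finger_gap: 0.0854
grip_force: 0.0
```

>>> apply_moves:
  moves:
    - [[0.8, 0, 0], [0, 0, 0], 1]
    - [[0, 0, 0], [0, 0, 0], 1]
    - [[0, 0, 0], [0, 0, 0], 1]

```text
time: 8.68
eef_pos: [0.5673, 0.1529, 0.2227]
eef_rot: [-180.0, 0.0, 90.0]
ft_force: [0.1, -0.7, 0.2]
finger_gap: 0.0859
grip_force: 0.0
```

Run:
```python
from h import *
import pickle
i=camera_info("wrist");a=camera("wrist");pickle.dump((i,a),open("w4.pkl","wb"));cv2.imwrite("pics/w4.png",a[:,:,::-1])
```

```text
(no output)
```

View pics/w4.png

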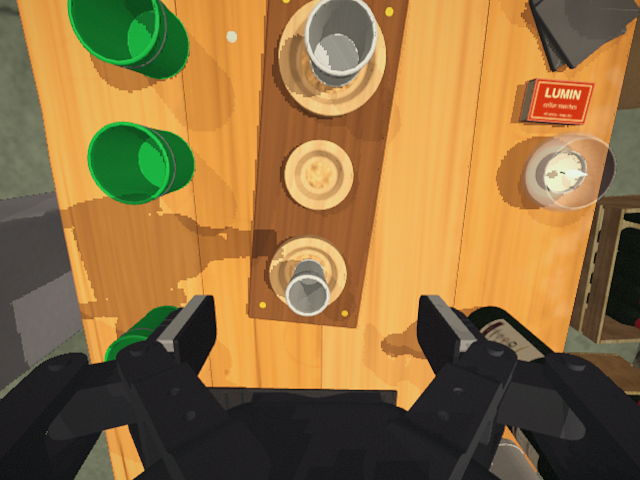

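The smallest ring is now free at (319,175). The large ring is near (332,60) and the middle ring near (308,273). The small rim is at (307,295) and the medium rim at (340,40).

Run:
```python
from h import *
import pickle
np.set_printoptions(precision=4,suppress=True)
i,a=pickle.load(open("w4.pkl","rb"))
hsv=cv2.cvtColor(a,cv2.COLOR_RGB2HSV);S=hsv[...,1];V=hsv[...,2]
def fit(m,z,y0,y1,nm):
    m=m.copy();m[:y0]=0;m[y1:]=0;m[:,:255]=0;m[:,405:]=0
    cs,_=cv2.findContours(m.astype(np.uint8),cv2.RETR_EXTERNAL,cv2.CHAIN_APPROX_NONE)
    c=max(cs,key=cv2.contourArea); h=cv2.convexHull(c)[:,0]
    P=np.array([ray("",u+.0,v+.0,z,i)[:2] for u,v in h]);
    # dense hull -> least squares circle
    A=np.c_[2*P,np.ones(len(P))]; s=np.linalg.lstsq(A,(P**2).sum(1),rcond=None)[0]
    print(nm,s[:2],"r",np.sqrt(s[2]+s[:2]@s[:2]),cv2.boundingRect(c))
W=(S>60)&(S<150)&(V>170)
fit(W,.025,130,220,"small");fit(W,.025,225,290,"med");fit(W,.025,0,125,"large")
print("S rim",ray("",307,295,.076,i),"M rim",ray("",340,40,.082,i))
```

```text
small [0.57  0.198] r 0.03231151301659538 (285, 140, 69, 70)
med [0.559  0.0994] r 0.03910801205523498 (269, 237, 78, 53)
large [0.5813 0.2969] r 0.046075416780015505 (278, 0, 108, 116)
S rim [0.5597 0.0995 0.076 ] M rim [0.5845 0.2947 0.082 ]
```

>>> apply_moves:
  moves:
    - [[-0.6, -0.08, 0.3], [0, 0, 0], 1]
    - [[-0.46, -0.07, 1], [0, 0, 0], 1]
    - [[0, 0, 1], [0, 0, 0], 1]
    - [[0, 0, 1], [0, 0, 0], 1]
    - [[0, 0, 0], [0, 0, 0], 1]

```text
time: 9.35
eef_pos: [0.5585, 0.0989, 0.0552]
eef_rot: [-179.6, 0.0, 89.9]
ft_force: [-0.7, 0.3, 1.5]
finger_gap: 0.0853
grip_force: 0.0
```

>>> apply_moves:
  moves:
    - [[0, 0, 0], [0, 0, 0], -1]
    - [[0, 0, 0], [0, 0, 0], -1]
    - [[0, 0, 0], [0, 0, 0], -1]
    - [[0, 0, 0], [0, 0, 0], -1]
    - [[0, 0, 0], [0, 0, 0], -1]

```text
time: 9.98
eef_pos: [0.5604, 0.1002, 0.0595]
eef_rot: [179.9, -0.0, 90.0]
ft_force: [-2.0, -0.7, 10.2]
finger_gap: 0.0354
grip_force: 33.8
```

>>> apply_moves:
  moves:
    - [[0, 0, 0], [0, 0, 0], -1]
    - [[0, 0, 0], [0, 0, 0], -1]

```text
time: 10.22
eef_pos: [0.5604, 0.1002, 0.0595]
eef_rot: [179.9, -0.0, 90.0]
ft_force: [-1.9, -1.1, 10.5]
finger_gap: 0.0352
grip_force: 33.8
```

>>> apply_moves:
  moves:
    - [[0, 0, -0.4], [0, 0, 0], -1]
    - [[0, 0, -0.6], [0, 0, 0], -1]
    - [[0.9, 0.1, 0], [0, 0, 0], -1]
    - [[0.8, 0.1, 0], [0, 0, 0], -1]
    - [[0.26, 0, 0], [0, 0, 0], -1]

```text
time: 10.85
eef_pos: [0.57, 0.2, 0.1085]
eef_rot: [179.9, -0.0, 90.1]
ft_force: [0.1, -0.5, -0.7]
finger_gap: 0.0352
grip_force: 35.0
```

>>> apply_moves:
  moves:
    - [[0, 0, 0], [0, 0, 0], -1]
    - [[0, 0, 0], [0, 0, 0], -1]

```text
time: 11.1
eef_pos: [0.5698, 0.1971, 0.1079]
eef_rot: [-180.0, 0.0, 89.9]
ft_force: [0.1, -0.0, -0.3]
finger_gap: 0.035
grip_force: 35.0
```

>>> apply_moves:
  moves:
    - [[0, 0, 0.4], [0, 0, 0], -1]
    - [[0, 0, 0.3], [0, 0, 0], -1]
    - [[0, 0, 0.1], [0, 0, 0], -1]
    - [[0, 0, 0.1], [0, 0, 0], -1]
    - [[0, 0, 0], [0, 0, 0], -1]

```text
time: 11.72
eef_pos: [0.5699, 0.198, 0.0627]
eef_rot: [-180.0, 0.0, 90.0]
ft_force: [-0.5, 0.8, -1.2]
finger_gap: 0.0354
grip_force: 35.0
```

>>> apply_moves:
  moves:
    - [[0, 0, 0.04], [0, 0, 0], -1]
    - [[0, 0, 0], [0, 0, 0], -1]

```text
time: 11.98
eef_pos: [0.5699, 0.1981, 0.0609]
eef_rot: [180.0, 0.0, 90.0]
ft_force: [-0.2, -0.2, 0.3]
finger_gap: 0.035
grip_force: 35.0
```

>>> apply_moves:
  moves:
    - [[0, 0, 0.03], [0, 0, 0], -1]
    - [[0, 0, 0], [0, 0, 0], 1]
    - [[0, 0, 0], [0, 0, 0], 1]
    - [[0, 0, 0], [0, 0, 0], 1]
    - [[0, 0, 0], [0, 0, 0], 1]

```text
time: 12.6
eef_pos: [0.5699, 0.1981, 0.0593]
eef_rot: [180.0, 0.0, 90.0]
ft_force: [-0.6, -0.5, 0.1]
finger_gap: 0.0856
grip_force: 0.0
```

>>> apply_moves:
  moves:
    - [[0, 0, -0.4], [0, 0, 0], 1]
    - [[0, 0, -0.9], [0, 0, 0], 1]
    - [[0, 0, -1], [0, 0, 0], 1]
    - [[0.6, 0, -0.6], [0, 0, 0], 1]
    - [[0, 0, 0], [0, 0, 0], 1]

```text
time: 13.22
eef_pos: [0.5705, 0.2295, 0.2067]
eef_rot: [179.7, -0.1, 90.1]
ft_force: [-0.4, -0.7, -1.3]
finger_gap: 0.0851
grip_force: 0.0
```

>>> apply_moves:
  moves:
    - [[0, 0, 0], [0, 0, 0], 1]

```text
time: 13.35
eef_pos: [0.5694, 0.2278, 0.2034]
eef_rot: [-179.9, 0.0, 90.0]
ft_force: [-0.2, 0.1, -0.6]
finger_gap: 0.0853
grip_force: 0.0
```

Run:
```python
from h import *
import pickle
i=camera_info("wrist");a=camera("wrist");pickle.dump((i,a),open("w5.pkl","wb"));cv2.imwrite("pics/w5.png",cv2.resize(a[20:400,230:430,::-1],None,fx=1.5,fy=1.5)); print(sense()["eef_pos"])
```

```text
[0.56942074 0.22756919 0.20305032]
```

View pics/w5.png

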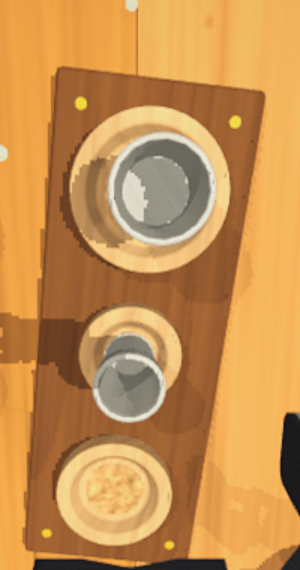

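The small cup now stands upright in the smallest ring, with its rim at crop (129,388). The middle ring is empty at (114,490), and the medium cup's rim is at (162,188).

Run:
```python
from h import *
import pickle
i,a=pickle.load(open("w5.pkl","rb"))
print(ray("",337.7,145.3,.082,i),ray("",316,278.5,.076,i))
x=[ray("",230+u/1.5,20+v/1.5,.025,i) for u,v in((56,490),(173,490),(114,434),(114,546))];print(np.array(x))
```

```text
[0.58488034 0.29882169 0.082     ] [0.56961719 0.19715583 0.076     ]
[[0.52000982 0.10323166 0.025     ]
 [0.59920526 0.10322181 0.025     ]
 [0.55964562 0.14479524 0.025     ]
 [0.558879   0.05879231 0.025     ]]
```

>>> apply_moves:
  moves:
    - [[0.8, 0.2, 0.3], [0, 0, 0], 1]
    - [[0.6, 0.1, 0.8], [0, 0, 0], 1]
    - [[0, 0, 1], [0, 0, 0], 1]
    - [[0, 0, 0.7], [0, 0, 0], 1]
    - [[0, 0, 0], [0, 0, 0], 1]

```text
time: 14.02
eef_pos: [0.5835, 0.2969, 0.0607]
eef_rot: [-179.6, 0.1, 89.9]
ft_force: [-0.4, -0.3, 0.6]
finger_gap: 0.0854
grip_force: 0.0
```

>>> apply_moves:
  moves:
    - [[0, 0, 0], [0, 0, 0], -1]
    - [[0, 0, 0], [0, 0, 0], -1]
    - [[0, 0, 0], [0, 0, 0], -1]
    - [[0, 0, 0], [0, 0, 0], -1]
    - [[0, 0, 0], [0, 0, 0], -1]

```text
time: 14.65
eef_pos: [0.5854, 0.2983, 0.0662]
eef_rot: [179.9, -0.0, 90.0]
ft_force: [-1.7, -0.3, 5.6]
finger_gap: 0.0489
grip_force: 35.5
```

>>> apply_moves:
  moves:
    - [[0, 0, 0], [0, 0, 0], -1]
    - [[0, 0, 0], [0, 0, 0], -1]

```text
time: 14.9
eef_pos: [0.5854, 0.2983, 0.0662]
eef_rot: [179.9, -0.0, 90.0]
ft_force: [-1.8, -0.6, 5.5]
finger_gap: 0.0492
grip_force: 35.5
```

>>> apply_moves:
  moves:
    - [[0, 0, -0.4], [0, 0, 0], -1]
    - [[0, 0, -0.8], [0, 0, 0], -1]
    - [[0, 0, -0.8], [0, 0, 0], -1]
    - [[0, 0, 0], [0, 0, 0], -1]

```text
time: 15.4
eef_pos: [0.5862, 0.2986, 0.1692]
eef_rot: [179.6, -0.1, 90.0]
ft_force: [-0.1, -0.8, -0.2]
finger_gap: 0.0489
grip_force: 36.5
```

>>> apply_moves:
  moves:
    - [[-0.6, -0.1, 0], [0, 0, 0], -1]
    - [[-1, -0.12, 0], [0, 0, 0], -1]
    - [[-1, -0.1, 0], [0, 0, 0], -1]
    - [[-0.9, -0.1, 0], [0, 0, 0], -1]
    - [[-0.47, -0.1, 0], [0, 0, 0], -1]

```text
time: 16.02
eef_pos: [0.5583, 0.0975, 0.1645]
eef_rot: [-180.0, 0.0, 89.9]
ft_force: [0.4, -0.0, -1.8]
finger_gap: 0.0487
grip_force: 36.5
```

>>> apply_moves:
  moves:
    - [[0, 0, 0], [0, 0, 0], -1]
    - [[0, 0, 0], [0, 0, 0], -1]
    - [[0, 0, 0], [0, 0, 0], -1]

```text
time: 16.4
eef_pos: [0.5589, 0.1005, 0.1643]
eef_rot: [180.0, 0.0, 90.0]
ft_force: [-0.0, -0.1, -0.9]
finger_gap: 0.0488
grip_force: 36.5
```

>>> apply_moves:
  moves:
    - [[0, 0, 0.8], [0, 0, 0], -1]
    - [[0, 0, 0.6], [0, 0, 0], -1]
    - [[0, 0, 0.3], [0, 0, 0], -1]
    - [[0, 0, 0.1], [0, 0, 0], -1]
    - [[0, 0, 0.1], [0, 0, 0], -1]

```text
time: 17.02
eef_pos: [0.5593, 0.0998, 0.0698]
eef_rot: [179.9, 0.0, 90.0]
ft_force: [0.2, -0.1, -1.4]
finger_gap: 0.0493
grip_force: 36.5
```

>>> apply_moves:
  moves:
    - [[0, 0, 0.03], [0, 0, 0], -1]
    - [[0, 0, 0], [0, 0, 0], -1]

```text
time: 17.27
eef_pos: [0.5591, 0.0996, 0.0682]
eef_rot: [180.0, 0.0, 90.0]
ft_force: [1.0, 0.0, -1.1]
finger_gap: 0.0487
grip_force: 36.5
```

>>> apply_moves:
  moves:
    - [[0, 0, 0.025], [0, 0, 0], -1]
    - [[0, 0, 0], [0, 0, 0], 1]
    - [[0, 0, 0], [0, 0, 0], 1]
    - [[0, 0, 0], [0, 0, 0], 1]
    - [[0, 0, 0], [0, 0, 0], 1]

```text
time: 17.9
eef_pos: [0.5589, 0.0996, 0.0666]
eef_rot: [180.0, 0.0, 90.0]
ft_force: [1.3, -0.3, 0.1]
finger_gap: 0.0853
grip_force: 0.0
```

>>> apply_moves:
  moves:
    - [[0, 0, -0.4], [0, 0, 0], 1]
    - [[0, 0, -0.9], [0, 0, 0], 1]
    - [[0, 0, -1], [0, 0, 0], 1]
    - [[-0.6, 0, -0.8], [0, 0, 0], 1]
    - [[-1, 0.3, 0], [0, 0, 0], 1]

```text
time: 18.52
eef_pos: [0.5744, 0.0198, 0.225]
eef_rot: [179.7, 0.0, 90.1]
ft_force: [0.9, 0.5, -2.0]
finger_gap: 0.0855
grip_force: 0.0
```

>>> apply_moves:
  moves:
    - [[-1, 0.3, 0], [0, 0, 0], 1]
    - [[-1, 0.3, 0], [0, 0, 0], 1]
    - [[-1, 0, 0], [0, 0, 0], 1]
    - [[0, 0, 0], [0, 0, 0], 1]
    - [[0, 0, 0], [0, 0, 0], 1]

```text
time: 19.15
eef_pos: [0.6035, -0.1302, 0.2214]
eef_rot: [-180.0, -0.0, 89.9]
ft_force: [0.5, 0.3, -0.0]
finger_gap: 0.085
grip_force: 0.0
```

Run:
```python
from h import *
import pickle
i=camera_info("wrist");a=camera("wrist");pickle.dump((i,a),open("w6.pkl","wb"));cv2.imwrite("pics/w6.png",a[:,:,::-1]); print(sense()["eef_pos"])
```

```text
[ 0.60362261 -0.12965722  0.22151332]
```

View pics/w6.png

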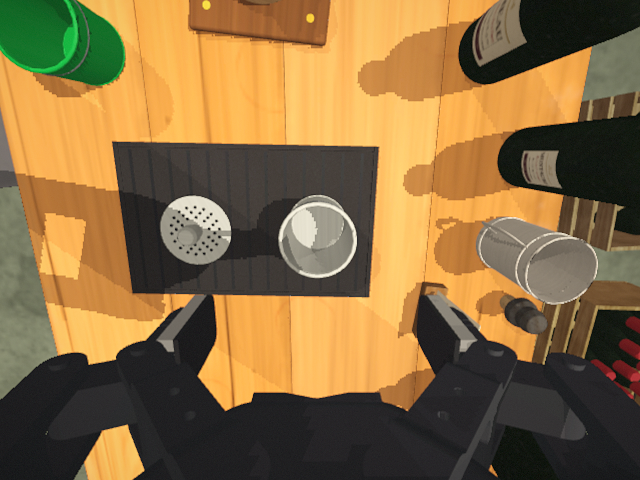

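The large cup stands on the mat with its rim centred near (317.5,240). The strainer's flange is centred at (196,230) with the knob top near (188,235). The bystanders are undisturbed.

Run:
```python
from h import *
import pickle
i,a=pickle.load(open("w6.pkl","rb"))
print(ray("",317.5,240,.075,i),ray("",196,230,.0195,i),ray("",188,235,.0455,i))
```

```text
[ 0.60505995 -0.13410401  0.075     ] [ 0.48481431 -0.13836148  0.0195    ] [ 0.48657757 -0.13699008  0.0455    ]
```

>>> apply_moves:
  moves:
    - [[-0.09, 0.03, 0.8], [0, 0, 0], 1]
    - [[0, 0, 1], [0, 0, 0], 1]
    - [[0, 0, 1], [0, 0, 0], 1]
    - [[0, 0, 0.5], [0, 0, 0], 1]
    - [[0, 0, 0], [0, 0, 0], 1]

```text
time: 19.82
eef_pos: [0.6046, -0.1335, 0.0551]
eef_rot: [-179.8, -0.1, 90.1]
ft_force: [0.2, -0.3, 0.9]
finger_gap: 0.0853
grip_force: 0.0
```

>>> apply_moves:
  moves:
    - [[0, 0, 0], [0, 0, 0], -1]
    - [[0, 0, 0], [0, 0, 0], -1]
    - [[0, 0, 0], [0, 0, 0], -1]
    - [[0, 0, 0], [0, 0, 0], -1]
    - [[0, 0, 0], [0, 0, 0], -1]

```text
time: 20.45
eef_pos: [0.6057, -0.1349, 0.0584]
eef_rot: [179.9, 0.0, 90.0]
ft_force: [-2.6, 1.3, 8.3]
finger_gap: 0.0633
grip_force: 37.9
```

>>> apply_moves:
  moves:
    - [[0, 0, -0.4], [0, 0, 0], -1]
    - [[0, 0, -0.8], [0, 0, 0], -1]
    - [[0, 0, -0.8], [0, 0, 0], -1]
    - [[0, 0, -0.6], [0, 0, 0], -1]
    - [[0, 0, 0], [0, 0, 0], -1]

```text
time: 21.08
eef_pos: [0.6061, -0.1351, 0.1897]
eef_rot: [179.7, 0.1, 90.0]
ft_force: [-0.3, 0.1, -1.8]
finger_gap: 0.0634
grip_force: 39.0
```

>>> apply_moves:
  moves:
    - [[0.6, -0.06, 0], [0, 0, 0], -1]
    - [[1, -0.06, 0], [0, 0, 0], -1]
    - [[1, -0.06, 0], [0, 0, 0], -1]
    - [[1, -0.06, 0], [0, 0, 0], -1]
    - [[1, -0.06, 0], [0, 0, 0], -1]

```text
time: 21.7
eef_pos: [0.5897, 0.0967, 0.1857]
eef_rot: [-180.0, 0.0, 90.0]
ft_force: [0.4, -0.3, -1.6]
finger_gap: 0.0636
grip_force: 39.0
```

>>> apply_moves:
  moves:
    - [[1, -0.06, 0], [0, 0, 0], -1]
    - [[1, -0.06, 0], [0, 0, 0], -1]
    - [[1, -0.06, 0], [0, 0, 0], -1]
    - [[0.7, 0, 0], [0, 0, 0], -1]
    - [[0.3, 0, 0], [0, 0, 0], -1]

```text
time: 22.32
eef_pos: [0.5808, 0.2967, 0.1855]
eef_rot: [-179.9, 0.0, 90.1]
ft_force: [-0.4, -0.4, -0.7]
finger_gap: 0.0635
grip_force: 39.0
```

>>> apply_moves:
  moves:
    - [[0, 0, 0], [0, 0, 0], -1]
    - [[0, 0, 0], [0, 0, 0], -1]
    - [[0, 0, 0], [0, 0, 0], -1]

```text
time: 22.7
eef_pos: [0.5817, 0.2939, 0.1865]
eef_rot: [-180.0, 0.0, 89.9]
ft_force: [0.9, -0.7, -0.6]
finger_gap: 0.0631
grip_force: 39.0
```

>>> apply_moves:
  moves:
    - [[0.03, 0, 0.8], [0, 0, 0], -1]
    - [[0, 0, 0.8], [0, 0, 0], -1]
    - [[0, 0, 0.4], [0, 0, 0], -1]
    - [[0, 0, 0.13], [0, 0, 0], -1]
    - [[0, 0, 0.1], [0, 0, 0], -1]

```text
time: 23.32
eef_pos: [0.5821, 0.2966, 0.0758]
eef_rot: [179.9, -0.0, 90.0]
ft_force: [-0.4, 0.0, -0.7]
finger_gap: 0.0636
grip_force: 39.0
```

>>> apply_moves:
  moves:
    - [[0, 0, 0.02], [0, 0, 0], -1]
    - [[0, 0, 0], [0, 0, 0], -1]

```text
time: 23.58
eef_pos: [0.5817, 0.2968, 0.0748]
eef_rot: [179.9, -0.0, 90.0]
ft_force: [-0.3, 0.3, -0.4]
finger_gap: 0.0634
grip_force: 39.0
```

>>> apply_moves:
  moves:
    - [[0, 0, 0.04], [0, 0, 0], -1]
    - [[0, 0, 0.02], [0, 0, 0], -1]
    - [[0, 0, 0], [0, 0, 0], -1]

```text
time: 23.95
eef_pos: [0.5815, 0.2967, 0.0715]
eef_rot: [180.0, -0.0, 90.0]
ft_force: [-1.4, 0.2, 4.4]
finger_gap: 0.0635
grip_force: 39.3
```

>>> apply_moves:
  moves:
    - [[0, 0, 0], [0, 0, 0], 1]
    - [[0, 0, 0], [0, 0, 0], 1]
    - [[0, 0, 0], [0, 0, 0], 1]
    - [[0, 0, 0], [0, 0, 0], 1]

```text
time: 24.45
eef_pos: [0.5815, 0.2966, 0.0709]
eef_rot: [-180.0, 0.0, 90.0]
ft_force: [0.1, 0.4, 0.3]
finger_gap: 0.0854
grip_force: 0.0
```

>>> apply_moves:
  moves:
    - [[0, 0, -0.4], [0, 0, 0], 1]
    - [[0, 0, -0.9], [0, 0, 0], 1]
    - [[0, 0, -1], [0, 0, 0], 1]
    - [[-0.6, 0, -1], [0, 0, 0], 1]
    - [[-1, 0, -0.2], [0, 0, 0], 1]

```text
time: 25.08
eef_pos: [0.582, 0.2169, 0.251]
eef_rot: [179.6, -0.1, 90.1]
ft_force: [0.8, -0.8, -0.3]
finger_gap: 0.0854
grip_force: 0.0
```

>>> apply_moves:
  moves:
    - [[0, 0, 0], [0, 0, 0], 1]
    - [[0, 0, 0], [0, 0, 0], 1]

```text
time: 25.32
eef_pos: [0.5814, 0.2167, 0.2469]
eef_rot: [179.9, -0.0, 89.9]
ft_force: [-0.4, -0.2, -0.8]
finger_gap: 0.0852
grip_force: 0.0
```

Run:
```python
from h import *
import pickle
i=camera_info("wrist");a=camera("wrist");pickle.dump((i,a),open("w7.pkl","wb"));cv2.imwrite("pics/w7.png",cv2.resize(a[20:400,230:430,::-1],None,fx=1.5,fy=1.5)); print(sense()["eef_pos"])
```

```text
[0.58130255 0.21709816 0.24640436]
```

View pics/w7.png

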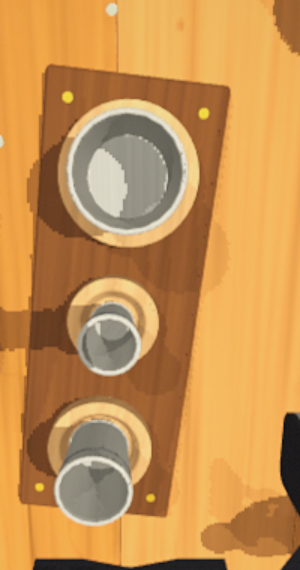

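Run:
```python
from h import *
import pickle
i,a=pickle.load(open("w7.pkl","rb"))
f=lambda u,v,z:ray("",230+u/1.5,20+v/1.5,z,i)
print(f(126.5,171.5,.088),f(109,345,.076),f(94,490,.082))
```

```text
[0.58070658 0.29677302 0.088     ] [0.56969249 0.19689589 0.076     ] [0.55903135 0.1009604  0.082     ]
```

>>> apply_moves:
  moves:
    - [[-0.89, -0.24, 0], [0, 0, 0], 1]
    - [[-0.89, -0.24, 0], [0, 0, 0], 1]
    - [[-0.89, -0.24, 0], [0, 0, 0], 1]
    - [[-0.89, -0.24, 0], [0, 0, 0], 1]
    - [[-0.89, -0.24, 0], [0, 0, 0], 1]

```text
time: 26.0
eef_pos: [0.521, -0.0063, 0.2458]
eef_rot: [-180.0, -0.0, 90.1]
ft_force: [0.8, -0.1, 0.3]
finger_gap: 0.0853
grip_force: 0.0
```

>>> apply_moves:
  moves:
    - [[-0.89, -0.24, 0], [0, 0, 0], 1]
    - [[-0.89, -0.24, 0.4], [0, 0, 0], 1]
    - [[-0.89, -0.25, 0.8], [0, 0, 0], 1]
    - [[0, 0, 0.8], [0, 0, 0], 1]
    - [[0, 0, 0], [0, 0, 0], 1]

```text
time: 26.62
eef_pos: [0.484, -0.1387, 0.144]
eef_rot: [-179.7, -0.1, 90.0]
ft_force: [-0.7, -0.5, 0.5]
finger_gap: 0.0853
grip_force: 0.0
```

>>> apply_moves:
  moves:
    - [[0, 0, 0], [0, 0, 0], 1]

```text
time: 26.75
eef_pos: [0.4856, -0.1388, 0.147]
eef_rot: [180.0, 0.0, 90.0]
ft_force: [-0.4, -0.5, -0.4]
finger_gap: 0.085
grip_force: 0.0
```

The large cup's rim at (.581,.297) and all three cups match their seats. Next, the strainer: go down .102 to a TCP height of about .0445.

>>> apply_moves:
  moves:
    - [[0, 0, 0.8], [0, 0, 0], 1]
    - [[0, 0, 0.8], [0, 0, 0], 1]
    - [[0, 0, 0.44], [0, 0, 0], 1]
    - [[0, 0, 0], [0, 0, 0], 1]

```text
time: 27.25
eef_pos: [0.4853, -0.1388, 0.0443]
eef_rot: [-180.0, -0.0, 90.0]
ft_force: [0.4, -0.6, 1.1]
finger_gap: 0.0854
grip_force: 0.0
```

>>> apply_moves:
  moves:
    - [[0, 0, 0], [0, 0, 0], -0.3]
    - [[0, 0, 0], [0, 0, 0], -0.3]
    - [[0, 0, 0], [0, 0, 0], -1]
    - [[0, 0, 0], [0, 0, 0], -1]
    - [[0, 0, 0], [0, 0, 0], -1]
  squeeze: 30

```text
time: 27.88
eef_pos: [0.4849, -0.1395, 0.0446]
eef_rot: [180.0, 0.0, 90.0]
ft_force: [-0.5, 0.2, 7.4]
finger_gap: 0.0174
grip_force: 29.1
```

>>> apply_moves:
  moves:
    - [[0, 0, 0], [0, 0, 0], -1]
    - [[0, 0, 0], [0, 0, 0], -1]
    - [[0, 0, 0], [0, 0, 0], -1]

```text
time: 28.25
eef_pos: [0.485, -0.1395, 0.0446]
eef_rot: [180.0, 0.0, 90.0]
ft_force: [-0.2, 0.5, 7.3]
finger_gap: 0.0173
grip_force: 29.1
```

>>> apply_moves:
  moves:
    - [[0, 0, -0.3], [0, 0, 0], -1]
    - [[0, 0, -0.8], [0, 0, 0], -1]
    - [[0, 0, -0.8], [0, 0, 0], -1]
    - [[0, 0, -0.5], [0, 0, 0], -1]
    - [[0, 0, 0], [0, 0, 0], -1]

```text
time: 28.88
eef_pos: [0.4852, -0.1396, 0.1663]
eef_rot: [179.8, 0.1, 90.0]
ft_force: [-0.1, 0.3, -1.3]
finger_gap: 0.018
grip_force: 29.4
```

>>> apply_moves:
  moves:
    - [[0, 0, 0], [0, 0, 0], -1]
    - [[0, 0, 0], [0, 0, 0], -1]

```text
time: 29.12
eef_pos: [0.4844, -0.1392, 0.1632]
eef_rot: [-179.9, -0.0, 90.0]
ft_force: [-0.0, 0.2, -1.0]
finger_gap: 0.0171
grip_force: 29.4
```

Run:
```python
from h import *
import pickle
i=camera_info("wrist");a=camera("wrist");pickle.dump((i,a),open("w8.pkl","wb"));cv2.imwrite("pics/w8.png",a[:,:,::-1]); s=sense();print(s["eef_pos"],s["ft_force"],s["finger_gap"])
p=s["eef_pos"]; z=p[2]-.0446+.0195; print(z,proj("",[p[0],p[1],z],i))
```

```text
[ 0.48439478 -0.13924324  0.16315335] [ 1.06466268 -0.40304072 -1.34126105] 0.017119152828202464
0.1380533480024386 [315.29767674 297.16947377]
```

View pics/w8.png

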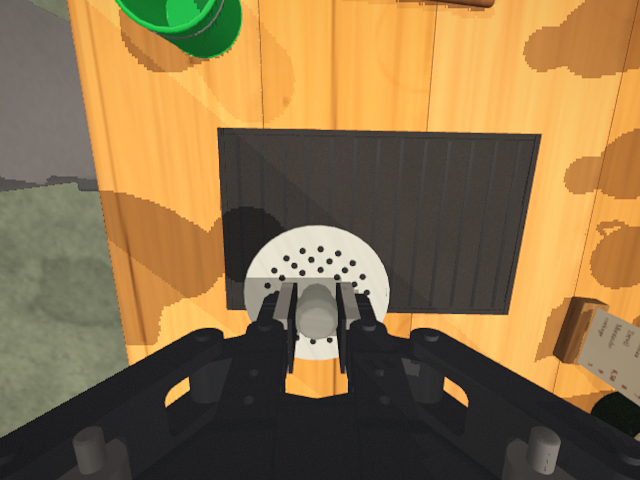

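The strainer is held level: the flange is centred at about (317,292), so it sits roughly 2 mm to +y of the TCP. I'll carry it to the large cup.

>>> apply_moves:
  moves:
    - [[1, 0.24, 0], [0, 0, 0], -1]
    - [[1, 0.24, 0], [0, 0, 0], -1]
    - [[1, 0.24, 0], [0, 0, 0], -1]
    - [[1, 0.24, 0], [0, 0, 0], -1]
    - [[1, 0.24, 0], [0, 0, 0], -1]

```text
time: 29.8
eef_pos: [0.5449, 0.1123, 0.1633]
eef_rot: [-179.9, 0.0, 90.0]
ft_force: [0.6, -0.7, -1.0]
finger_gap: 0.0175
grip_force: 29.4
```

>>> apply_moves:
  moves:
    - [[1, 0.24, 0], [0, 0, 0], -1]
    - [[1, 0.24, 0], [0, 0, 0], -1]
    - [[1, 0.24, 0], [0, 0, 0], -1]
    - [[0.5, 0, 0], [0, 0, 0], -1]
    - [[0.18, 0, 0], [0, 0, 0], -1]

```text
time: 30.42
eef_pos: [0.5803, 0.2954, 0.1631]
eef_rot: [-179.9, 0.0, 90.0]
ft_force: [-0.5, 0.2, -0.3]
finger_gap: 0.0172
grip_force: 29.4
```

>>> apply_moves:
  moves:
    - [[0, 0, 0], [0, 0, 0], -1]
    - [[0, 0, 0], [0, 0, 0], -1]
    - [[0, 0, 0], [0, 0, 0], -1]

```text
time: 30.8
eef_pos: [0.5812, 0.2935, 0.1642]
eef_rot: [180.0, 0.0, 89.9]
ft_force: [-0.2, 0.1, 0.3]
finger_gap: 0.017
grip_force: 29.4
```

>>> apply_moves:
  moves:
    - [[0.01, 0, 0.4], [0, 0, 0], -1]
    - [[0, 0, 0.26], [0, 0, 0], -1]
    - [[0, 0, 0.1], [0, 0, 0], -1]
    - [[0, 0, 0.08], [0, 0, 0], -1]
    - [[0, 0, 0], [0, 0, 0], -1]

```text
time: 31.42
eef_pos: [0.581, 0.2951, 0.1221]
eef_rot: [180.0, 0.0, 90.0]
ft_force: [0.1, -0.1, -0.4]
finger_gap: 0.0172
grip_force: 29.4
```

>>> apply_moves:
  moves:
    - [[0, 0, 0.05], [0, 0, 0], -1]
    - [[0, 0, 0], [0, 0, 0], -1]

```text
time: 31.68
eef_pos: [0.581, 0.2951, 0.1195]
eef_rot: [180.0, 0.0, 90.0]
ft_force: [0.1, -0.3, -0.3]
finger_gap: 0.0173
grip_force: 29.4
```

>>> apply_moves:
  moves:
    - [[0, 0, 0.05], [0, 0, 0], -1]
    - [[0, 0, 0], [0, 0, 0], -1]

```text
time: 31.92
eef_pos: [0.5809, 0.295, 0.1169]
eef_rot: [-180.0, 0.0, 90.0]
ft_force: [-0.0, 0.2, -0.8]
finger_gap: 0.0176
grip_force: 29.4
```

>>> apply_moves:
  moves:
    - [[0, 0, 0.02], [0, 0, 0], -1]
    - [[0, 0, 0], [0, 0, 0], -1]

```text
time: 32.17
eef_pos: [0.5809, 0.2951, 0.1159]
eef_rot: [-180.0, 0.0, 90.0]
ft_force: [-0.3, 0.1, -0.0]
finger_gap: 0.0173
grip_force: 29.5
```

>>> apply_moves:
  moves:
    - [[0, 0, 0.01], [0, 0, 0], -1]
    - [[0, 0, 0], [0, 0, 0], -0.3]
    - [[0, 0, 0], [0, 0, 0], 0.2]
    - [[0, 0, 0], [0, 0, 0], 0.8]
    - [[0, 0, 0], [0, 0, 0], 0.8]

```text
time: 32.8
eef_pos: [0.581, 0.2951, 0.1155]
eef_rot: [-180.0, 0.0, 90.0]
ft_force: [0.1, 0.3, 0.5]
finger_gap: 0.0768
grip_force: 0.0
```

>>> apply_moves:
  moves:
    - [[0, 0, -0.3], [0, 0, 0], 0.8]
    - [[0, 0, -0.8], [0, 0, 0], 0.8]
    - [[0, 0, -1], [0, 0, 0], 0.8]
    - [[-0.6, 0, -0.6], [0, 0, 0], 0.8]
    - [[-1, 0, 0], [0, 0, 0], 0.8]

```text
time: 33.42
eef_pos: [0.5814, 0.2154, 0.2543]
eef_rot: [179.7, -0.1, 90.1]
ft_force: [0.7, 0.3, -0.2]
finger_gap: 0.0772
grip_force: 0.0
```

>>> apply_moves:
  moves:
    - [[0, 0, 0], [0, 0, 0], 0.8]
    - [[0, 0, 0], [0, 0, 0], 0.8]

```text
time: 33.67
eef_pos: [0.581, 0.2152, 0.2513]
eef_rot: [180.0, -0.0, 89.9]
ft_force: [-0.1, 0.3, 0.1]
finger_gap: 0.0771
grip_force: 0.0
```

Run:
```python
from h import *
import pickle
i=camera_info("wrist");a=camera("wrist");pickle.dump((i,a),open("w9.pkl","wb"));b=camera("scene")
A=cv2.resize(a[20:400,230:430,::-1],None,fx=1.5,fy=1.5);B=cv2.resize(b[140:425,150:400,::-1],None,fx=2,fy=2)
cv2.imwrite("pics/w9.png",np.hstack([A,B])[:570,:800]); print(sense()["eef_pos"])
```

```text
[0.5808739  0.21586248 0.25074096]
```

View pics/w9.png

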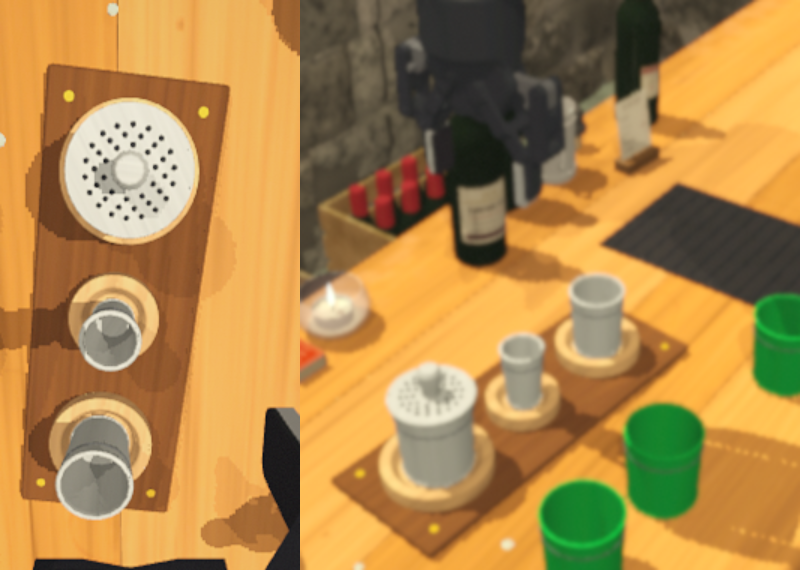

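The strainer lies level on the large cup (left half (130,170)). All three cups are upright in their own seats, and the bottle and menu card have not moved.

```bash
python3 -c "
from rig import *
print(sign_off())"
```

```text
the job is handed in; nothing more can be done
None
```

The job is handed in: all three measures stand upright in their own seats, the strainer sits level in the mouth of the large one, and the bottle and menu card were not moved (about 34 s of the 109 s used).

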